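# Pin back the belt tensioner

### The job

Pin the belt tensioner on the sloped blue panel back so that a new belt can be fitted: take the steel locking pin from its stand, put its point into the hole in the tensioner's lug, and with it swing the tensioner round against its spring until that hole lies over the hole in the steel block on the panel. Push the pin home through both and let go, so that it holds the tensioner there. Do not let the tensioner fly back, and leave the aluminium beaker where it stands.

Things in the scene. Friction and masses are not known exactly. Their poses are not given: they have to be found in the camera images.
- pin_center (a point): Centre, half-way up, of the loose plain steel locking pin (about 120 g, 73 mm long). Local z points from point to head. The head, to be gripped, is round, 22 mm in diameter and takes the upper 40 mm. At the start the pin stands upright in its stand, the head resting on the stand's top, 40 mm above the table.
- pin_tip (a point): The very point of the pin, 36.5 mm below its centre along its axis; same axes. From here up: a tapered nose 8 mm long (6 mm wide at the tip, 12 mm at its top), then a round shank 12 mm in diameter up to the head, which begins 33 mm above the point.
- pin_stand: Fixed black plastic block 70 x 70 x 40 mm on a thin steel foot 100 mm square, with one 15 mm upright hole in the middle where the pin stands. Origin at the centre of its underside. It stands to the left or to the right of the panel.
- panel: Fixed teaching panel: blue plate 240 mm (up the slope) x 300 mm on an aluminium frame, sloping 30 degrees, its low edge towards the robot. Origin on the table under its middle. Two black belt pulleys stand on it, up to 31 mm off the face.
- lock_hole (a point): Middle of the mouth of the locking hole in a steel block (36 x 36 x 14 mm) fixed on the panel's face. Hole 14.7 mm in diameter, 14 mm deep. Local z is the panel's outward normal, leaning 30 degrees from vertical towards the low edge; x runs up the slope, y level to the left as seen from the low edge.
- lug_hole (a point): Middle of the 15 mm hole in the tensioner's lug (aluminium, 36 x 36 x 12 mm, 75 mm from the pivot), on the lug's outer face. Local z is the panel's normal. Along it this face is 22 mm, the lug's underside 10 mm above the locking hole's mouth: a pin point 17 mm below this point is through the lug and 5 mm clear of the block. Fully home the head rests on the lug, the point 11 mm inside the locking hole.
- pivot (a point): On the tensioner's pivot axis, level with the outer face of the lug. Local z is the panel's normal, about which the tensioner turns. Dark steel hub 48 mm in diameter, up to 40 mm off the face.
- tensioner (a joint): Angle of the sprung tensioner (aluminium arm: lug on one leg, black idler wheel 52 mm in diameter on the opposite one), rad. 0 = at rest against its stop; grows anticlockwise as seen looking onto the panel, the lug moving from the upper right to the top; the two holes are in line at 1.10; stop at 1.5. A spring pulls it back to 0 always: at the lug about 3 N at rest and 6 N at 1.10.
- beaker: Bystander: loose aluminium cup, 76 mm in diameter, 90 mm high, origin at the centre of its underside. It stands on the other side of the panel from the pin stand.
Things that resemble listed ones, but are neither listed nor needed, are in the scene too. Of the things that look like the part that bears pin_center, the largest one is meant.

How it is judged:
By the outcome, as a careful person would: the job done as asked, in the order asked, and still so for the second after the job is handed in, with the robot touching nothing.
It also fails if it takes over 51 s, if anything falls off the work surface, if the arm or the gripper's body presses on something with over 40 N, if the wrist force passes 120 N, or if a joint passes its speed limit or range.

### The arm

A 6-joint arm with a two-finger parallel gripper is mounted at the origin on the work surface. World frame = base frame: x ahead of the robot, y to its left, z up, the work surface at z = 0. Lengths are in mm, angles in rad, forces in N, time in s.
With the tool pointing down it reaches from about 375 to 975 mm from the base axis. Payload 3.8 kg.
Tool frame: the origin (TCP) lies where the fingers leave the gripper's body, on its centre line; the fingertips stand 64 mm ahead of it and the grasp point (between the pads) lies 45 mm ahead of it (r.nose_length is the distance from the TCP to the fingertips, in mm); z points along the fingers, y is the line along which they close (so a half turn about z gives the same grasp; the last joint's range is limited). The gripper opens to 88 mm and grips with 3 to 60 N. Pads are 18 mm wide; open, the fingers measure 123 mm over their backs; the gripper's body (75 mm by 187 mm) begins 45 mm behind the grasp point.
Start: joints at [1.098, 0.264, 1.604, -0, 1.274, -0.037], TCP at [284.939, 611.906, 302.706] pointing down, gripper open.
Joint ranges: [-2.63, 2.63], [-0.94, 2.18], [0.31, 2.57], [-1.31, 4.45], [0, 2.66], [-2.55, 2.55]. Speed limits (rad/s): [2.57, 2.57, 3.14, 3.14, 3.14, 3.14].

### API

Orientations are given as a rotation vector (axis times angle).
In Python, from rig import observe, viewer, ticket, r gives the robot as it stands.
- The arm moves only by the tool step_arm, never from a script. Its argument "increments" is a list of rows, each a list of 7 numbers: the finger opening in mm, from 0 to 88.1, then the shift along the tool's x, y, z in mm, then the turn, a rotation vector about the tool's x, y, z in degrees. In form: [[hand, x, y, z, wx, wy, wz], ...]. A call has 1 to 5 rows; each row shifts and turns the commanded pose from where the row before left it, along the tool's axes as they then stand; what a row does not reach is not made up. A row lasts 1/12 s, in which the tool goes at most 41.7 mm and 7.16 degrees, less where a joint would pass 70% of its speed; a pose out of reach is approached as far as the arm can. A call with a gripper value outside its range is refused whole. The fingers move at their own pace and stop on an object; "force" is the grip in N (left out, the last holds). Time passes only in rows, so rows that do not move let the fingers close. It gives the time, the measured TCP pose, the force, the opening and the grip force at its end, in the units of the state.
- observe(): the state, without advancing time (a new reading comes with each control period).
- viewer.read_camera(name): name is "side" or "top"; returns a dict with "image" (400x640x3 uint8, red, green, blue), "z_map" (400x640 float32, mm along the optical axis (not along the pixel's ray), 0 where there is no reading), "vfov" (degrees; the focal length in pixels is half the picture's height over the tangent of half this angle, whatever the lens; pixels are square), "cx", "cy" (the principal point, pixels), "R" (3x3) and "t" (3): a world point X has camera coordinates R X + t. Camera axes: x right, y down, z forward; pixel columns grow to the right and rows downward; lengths in mm; the calibration is good to about 2 mm. A picture is of the moment at which its call begins.
- ticket.close_job(): hands the job in; it is judged then, once.
The state is a dict: "time": time; "q": joint angles; "qd": joint speeds; "joint_efforts": joint torques, N m; "eef_pos": TCP position; "orientation": TCP orientation; "contact_force": force on the tool from outside, world axes, zero at the start; "wrist_torque": the same for the moment, N m; "opening": finger opening in mm; "gripper_force": force on a finger pad.
Only numpy, scipy, OpenCV 4.12 (cv2) and the standard library are available. Lean on these libraries where they do the work, as an engineer would, in place of code of your own. Each camera call takes 0.05 s, during which the arm holds its last target. There are 200 camera calls.

## Working session

There is one attempt and no reset: what is moved stays moved. The work goes in short steps, Python scripts to look and compute and a tool call to move; the robot and the scene stay as the last step left them, time stands still between calls to the robot, and variables do not carry over. Pictures are saved under pics/ and viewed, at most 10 in all, crops included, and the job is handed in when it is done.

Besides the shell and the picture viewer there is one more tool, called after "Request:" in YAML: its name, and indented under it one key for each argument. step_arm: Moves the arm, as the interface text tells. Its arguments: {"type":"object","properties":{"increments":{"type":"array","items":{"type":"array","items":{"type":"number"}}},"force":{"type":"number"}},"required":["increments"]}

```bash
ls; mkdir -p pics
python3 - <<'E'
from rig import observe, viewer
import cv2,numpy as np
s=observe();print(s)
for n in("side","top"):
    c=viewer.read_camera(n);cv2.imwrite(f"pics/{n}0.png",c["image"][:,:,::-1]);np.savez(f"pics/{n}0.npz",**c)
    print(n,c["vfov"],c["cx"],c["cy"],c["R"],c["t"])
E
```

```text
pics
{'time': 0.0, 'q': array([ 1.09810684e+00,  2.64728874e-01,  1.60532835e+00, -1.38358491e-05,
        1.27372524e+00, -3.69140171e-02]), 'qd': array([-0.00088148,  0.00207935, -0.00146128,  0.00137996, -0.00303849,
       -0.00025457]), 'joint_efforts': array([ 5.15642187e-04, -5.02099013e+01, -3.56880426e+01,  7.30962935e-02,
        2.88439397e-02, -1.30230314e-04]), 'eef_pos': array([284.68531908, 611.41174839, 301.4288774 ]), 'orientation': array([-0.67898796, -3.06678681,  0.00333336]), 'contact_force': array([-0.05024756,  0.43754187, -0.1189983 ]), 'wrist_torque': array([-0.03398557, -0.02258123, -0.00390467]), 'gripper_force': 0.0, 'opening': 88.05757715247229}
side 43.74639758781295 327.60120386448074 199.0744899324523 [[ 0.78449749 -0.62012815 -0.0021823 ]
 [-0.44561398 -0.56127279 -0.69742458]
 [ 0.43126775  0.54810029 -0.71665487]] [-428.84958493  300.82770578  950.61944605]
top 54.131360155097475 324.0597571567698 202.49762695642636 [[ 0.01535844 -0.99985032 -0.00796536]
 [-0.98823736 -0.01396684 -0.15228872]
 [ 0.15215467  0.01021059 -0.98830395]] [-7.94437822e-02  5.81819397e+02  1.14694949e+03]
```

View pics/top0.png

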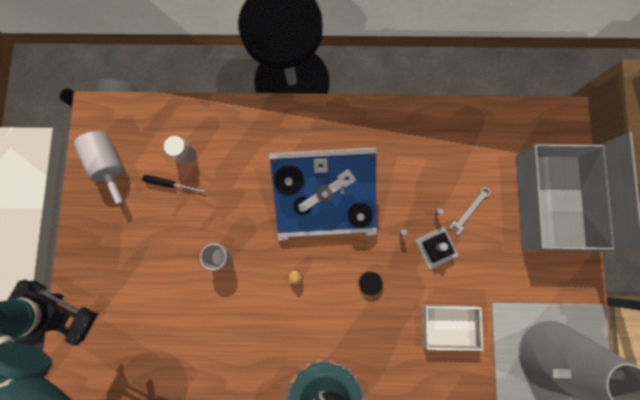

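View pics/side0.png

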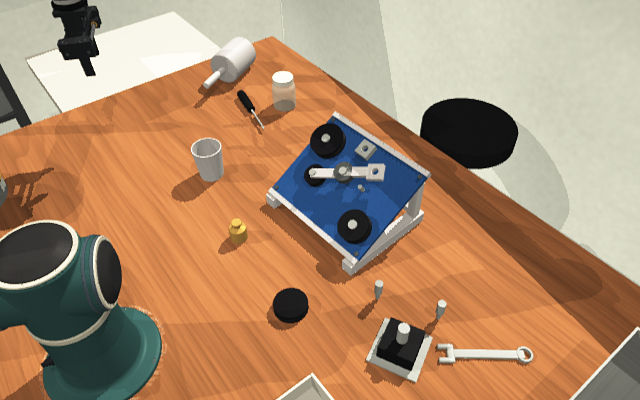

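The top view shows the panel at about (325,193), the lug near (348,178), the lock block near (320,165), the pin stand at (437,247) and the beaker at (213,257). The side view shows the pin head at (403,333), the lug at (376,172) and the block at (366,149). Next I'll enlarge these areas and measure them with depth.

```bash
cat > h.py <<'E'
import numpy as np, cv2
def load(n): return dict(np.load(f"pics/{n}.npz"))
def snap(n,tag):
    from rig import viewer
    c=viewer.read_camera(n);np.savez(f"pics/{tag}.npz",**c);return c
def f(c): return 200/np.tan(np.radians(float(c["vfov"])/2))
def ray(c,u,v):
    d=c["R"].T@np.array([(u-c["cx"])/f(c),(v-c["cy"])/f(c),1]);return -c["R"].T@c["t"],d
def pt(c,u,v,z=None):
    if z is None: z=c["z_map"][int(round(v)),int(round(u))]
    o,d=ray(c,u,v);return o+z*d
def proj(c,X):
    p=c["R"]@np.asarray(X,float)+c["t"];return np.array([c["cx"]+f(c)*p[0]/p[2],c["cy"]+f(c)*p[1]/p[2]])
def onplane(c,u,v,p0,n):
    o,d=ray(c,u,v);return o+d*(n@(np.asarray(p0)-o))/(n@d)
def cloud(c):
    v,u=np.mgrid[0:400,0:640];z=c["z_map"];d=np.stack([(u-c["cx"])/f(c),(v-c["cy"])/f(c),np.ones_like(z)],-1)*z[...,None]
    return (d-c["t"])@c["R"]
def crop(c,u0,v0,w,h,k): return cv2.resize(c["image"][v0:v0+h,u0:u0+w,::-1],None,fx=k,fy=k,interpolation=cv2.INTER_CUBIC)
E
python3 - <<'E'
from h import *
t=load("top0");s=load("side0")
a=crop(t,265,140,120,105,4);b=crop(t,400,225,80,50,4)
cv2.imwrite("pics/a.png",a)
c=np.vstack([crop(s,270,110,160,120,4),]);d=crop(s,365,275,100,110,4)
cv2.imwrite("pics/b.png",c)
for c in(t,s):
    P=cloud(c);im=cv2.cvtColor(c["image"],cv2.COLOR_RGB2HSV)
    m=(im[...,0]>100)&(im[...,0]<125)&(im[...,1]>130)&(c["z_map"]>0)&(P[...,2]>10)&(P[...,2]<200)
    q=P[m];
    for _ in range(4):
        A=np.c_[q[:,:2],np.ones(len(q))];k=np.linalg.lstsq(A,q[:,2],rcond=None)[0];e=q[:,2]-A@k;q=q[abs(e)<3]
    n=np.array([-k[0],-k[1],1]);n/=np.linalg.norm(n);print("blue",len(q),q.mean(0),n,np.degrees(np.arccos(n[2])),e.std(),q.min(0),q.max(0))
for c,u,v in((t,443,246),(s,403,328),(s,403,345),(t,425,247),(s,376,172),(t,348,178),(s,366,149),(t,325,195),(s,344,172)): print(u,v,pt(c,u,v).round(1))
E
```

```text
blue 3506 [598.42912611   0.93237905  97.8978061 ] [-0.49661919 -0.03476107  0.86727219] 29.856819221879945 1.5040764302321448 [ 496.18928456 -142.88996521   41.08628522] [702.49392489 156.34699235 155.2715078 ]
blue 6392 [595.80787867 -16.40501535  94.90737742] [-0.49836605 -0.03251627  0.86635672] 29.962012070530186 1.4992041815648394 [ 491.78183671 -150.09546018   39.47078906] [709.50869767 159.37823694 157.02341213]
443 246 [ 453.7 -337.8   81.5]
403 328 [ 453.1 -339.1   79.6]
403 345 [ 447.9 -350.5   39.3]
425 247 [ 452.9 -302.3   14.6]
376 172 [656.7 -36.9 128.8]
348 178 [642.  -59.9 121.7]
366 149 [679.2  23.8 144.4]
325 195 [588.8   5.2 137.3]
344 172 [ 5.932e+02 -4.000e-01  1.389e+02]
```

View pics/a.png

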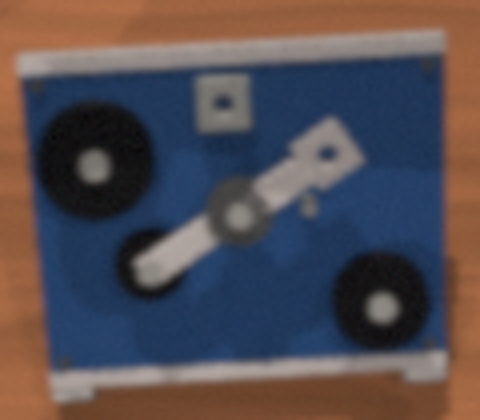

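View pics/b.png

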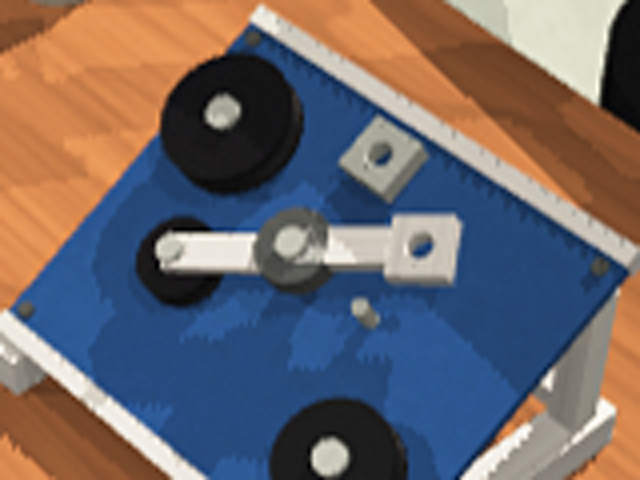

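The crops show the hole centres: in the top view the lock hole is at (320.5,165.2) and the lug hole at (347,178). In the side view they are at (364.7,148.2) and (375,171). I'll triangulate these and get the pin axis.

```bash
cat >> h.py <<'E'
def tri(obs):
    A=np.zeros((3,3));b=np.zeros(3)
    for c,u,v in obs:
        o,d=ray(c,u,v);d=d/np.linalg.norm(d);M=np.eye(3)-np.outer(d,d);A+=M;b+=M@o
    X=np.linalg.solve(A,b);return X,[proj(c,X)-[u,v] for c,u,v in obs]
E
python3 - <<'E'
from h import *
t=load("top0");s=load("side0")
n=np.array([-.4975,-.0336,.8668]);p0=np.array([597,-8,96.2])
def hole(c,u,v,r=7):
    g=cv2.cvtColor(c["image"],cv2.COLOR_RGB2GRAY).astype(float)
    y,x=np.mgrid[-3:4,-3:4];U=int(round(u));V=int(round(v));w=g[V-3:V+4,U-3:U+4];w=np.clip(np.percentile(w,70)-w,0,None)*(np.hypot(x,y)<3.3)
    return U+(x*w).sum()/w.sum(),V+(y*w).sum()/w.sum()
for nm,a,b,h in(("lock",(320.5,165.2),(364.7,148.2),14),("lug",(347,178),(375,171),36)):
    A=hole(t,*a);B=hole(s,*b)
    X,e=tri([(t,*A),(s,*B)])
    print(nm,A,B,X.round(1),np.round(e,2),"off",n@(X-p0),"planes",onplane(t,*a,p0+h*n,n).round(1),onplane(s,*b,p0+h*n,n).round(1))
# block tops / pin head from clouds
for c in(t,s):
    P=cloud(c);m=(P[...,2]>72)&(P[...,2]<88)&(np.hypot(P[...,0]-454,P[...,1]+338)<30);q=P[m];print("pinhead",m.sum(),q.mean(0),q.min(0),q.max(0))
    H=(P-p0)@n
    for nm,ctr,lo,hi,r in(("block",(679,23),11,18,30),("lug",(648,-50),32,40,30),("hub",(593,0),36,48,30)):
        m=(H>lo)&(H<hi)&(np.hypot(P[...,0]-ctr[0],P[...,1]-ctr[1])<r);q=P[m];print(nm,m.sum(),q.mean(0).round(1),(q.min(0)/2+q.max(0)/2).round(1),H[m].mean().round(1))
X,e=tri([(t,443,246.3),(s,403,327.5)]);print(X,e)
E
```

```text
lock (np.float64(320.32001972386587), np.float64(165.13831360946745)) (np.float64(365.0665907076845), np.float64(148.30320293708064)) [671.1  19.3 153.6] [[ 0.08 -0.12]
 [-0.17  0.03]] off 11.922637864777135 planes [670.2  18.9 155.4] [669.8  18.5 155.2]
lug (np.float64(346.4911532722234), np.float64(177.87507994031122)) (np.float64(375.0872185581078), np.float64(171.31714805549237)) [635.3 -54.3 155.5] [[ 0.09 -0.13]
 [-0.2   0.04]] off 33.94962737293629 planes [634.2 -55.3 157.2] [634.7 -55.1 157.5]
pinhead 48 [ 453.15083054 -339.6966571    79.84665761] [ 445.04476968 -350.63005143   72.76493586] [ 462.40326464 -329.69919939   85.31038152]
block 120 [667.8  18.7 154.4] [667.8  18.9 155. ] 14.3
lug 136 [634.2 -52.5 157.6] [636.6 -52.7 158.7] 36.2
hub 144 [595.4   1.6 139.8] [595.5   1.2 139.5] 38.3
pinhead 127 [ 452.25760099 -340.9993488    78.82460705] [ 442.31092622 -351.25706566   72.02786091] [ 465.03281686 -328.89721511   82.97637535]
block 190 [669.1  18.1 154.8] [668.6  18.  155.1] 14.0
lug 206 [635.  -52.4 157.6] [636.5 -52.2 158.7] 35.8
hub 180 [5.951e+02 4.000e-01 1.394e+02] [595.    1.3 138.1] 38.1
[ 453.15384289 -338.37051913   80.221635  ] [array([ 0.07682493, -0.10549002]), array([-0.20608821,  0.03351626])]
```

Triangulation and plane intersection agree: the lock hole is about (670,18.5,155), the lug hole about (635,-54.5,157), and the pin about (453,-339). I'll swing along an arc towards the stand.

Request:
step_arm:
  increments:
    - [60,40,0,0,0,0,3.4]
    - [60,40,0,0,0,0,3.4]
    - [60,40,0,0,0,0,3.4]
    - [60,40,0,0,0,0,3.4]
    - [60,40,0,0,0,0,3.4]

```text
time: 0.52
eef_pos: [113.8, 717.0, 302.2]
orientation: [1.13, 2.931, -0.002]
contact_force: [1.7, 0.0, 0.6]
opening: 60.8
gripper_force: 0.0
```

Request:
step_arm:
  increments:
    - [60,40,0,0,0,0,3.4]
    - [60,40,0,0,0,0,3.4]
    - [60,40,0,0,0,0,3.4]
    - [60,40,0,0,0,0,3.4]
    - [60,40,0,0,0,0,3.4]

```text
time: 0.93
eef_pos: [-18.0, 867.4, 302.0]
orientation: [1.549, 2.733, -0.002]
contact_force: [0.2, 0.7, 0.3]
opening: 60.2
gripper_force: 0.0
```

Request:
step_arm:
  increments:
    - [60,40,0,0,0,0,3.4]
    - [60,40,0,0,0,0,3.4]
    - [60,40,0,0,0,0,3.4]
    - [60,40,0,0,0,0,3.4]
    - [60,40,0,0,0,0,3.4]

```text
time: 1.35
eef_pos: [-91.9, 1016.5, 295.0]
orientation: [-1.899, -2.49, -0.018]
contact_force: [-4.5, 60.5, 29.9]
opening: 60.5
gripper_force: 0.0
```

Request:
step_arm:
  increments:
    - [60,40,0,0,0,0,3.4]
    - [60,40,0,0,0,0,3.4]
    - [60,40,0,0,0,0,3.4]
    - [60,40,0,0,0,0,3.4]
    - [60,40,0,0,0,0,3.4]

```text
time: 1.77
eef_pos: [-107.0, 1061.3, 265.2]
orientation: [-2.168, -2.105, -0.139]
contact_force: [-1.2, 0.2, -0.8]
opening: 60.0
gripper_force: 0.0
```

Request:
step_arm:
  increments:
    - [60,40,0,0,0,0,3.4]
    - [60,40,0,0,0,0,3.4]
    - [60,40,0,0,0,0,3.4]
    - [60,40,0,0,0,0,3.4]
    - [60,40,0,0,0,0,3.4]

```text
time: 2.18
eef_pos: [-65.1, 1103.6, 263.5]
orientation: [-2.349, -1.684, -0.208]
contact_force: [0.7, 0.1, -0.1]
opening: 60.0
gripper_force: 0.0
```

Request:
step_arm:
  increments:
    - [60,40,0,0,0,0,3.4]
    - [60,40,0,0,0,0,3.4]
    - [60,40,0,0,0,0,3.4]
    - [60,40,0,0,0,0,3.4]
    - [60,40,0,0,0,0,3.4]

```text
time: 2.6
eef_pos: [23.0, 1135.1, 281.7]
orientation: [-2.457, -1.257, -0.225]
contact_force: [0.5, 0.3, -0.9]
opening: 59.9
gripper_force: 0.0
```

Request:
step_arm:
  increments:
    - [60,0,0,0,0,0,7]
    - [60,0,0,0,0,0,7]
    - [60,0,0,0,0,0,7]
    - [60,0,0,0,0,0,7]
    - [60,0,0,0,0,0,7]

```text
time: 3.02
eef_pos: [55.5, 1116.3, 272.2]
orientation: [-2.63, -0.605, 0.004]
contact_force: [0.1, 1.4, -0.1]
opening: 60.1
gripper_force: 0.0
```

Request:
step_arm:
  increments:
    - [60,0,0,0,0,0,7]
    - [60,0,0,0,0,0,7]
    - [60,0,0,0,0,0,5]
    - [60,0,0,0,0,0,0]
    - [60,0,0,0,0,0,0]

```text
time: 3.43
eef_pos: [114.0, 1073.0, 247.0]
orientation: [-2.604, -0.342, 0.193]
contact_force: [-0.6, 0.5, 0.6]
opening: 60.1
gripper_force: 0.0
```

I got the sign wrong: tool x points anticlockwise there, so the arm swung the wrong way to the edge of its reach. I'll check that nothing was disturbed, then recompute with a script.

```bash
cat >> h.py <<'E'
from scipy.spatial.transform import Rotation as Ro
def state():
    from rig import observe
    s=observe();return s,np.array(s["eef_pos"]),Ro.from_rotvec(s["orientation"])
def frame(z,y):
    z=np.array(z,float)/np.linalg.norm(z);y=np.array(y,float);y-=z*(y@z);y/=np.linalg.norm(y);return Ro.from_matrix(np.c_[np.cross(y,z),y,z])
def goto(p,R,target_p,target_R):
    "tool-axis turn (deg), then shift in the tool axes before / after that turn"
    d=np.asarray(target_p)-p
    print("turn",np.degrees((R.inv()*target_R).as_rotvec()).round(2),"shift before",R.inv().apply(d).round(1),"after",target_R.inv().apply(d).round(1))
E
python3 - <<'E'
from h import *
s,p,R=state();print(s["time"],p,s["q"].round(3),s["contact_force"],R.as_matrix().round(3))
a=snap("side","side1");b=snap("top","top1")
cv2.imwrite("pics/c.png",np.vstack([cv2.resize(a["image"],(480,300)),cv2.resize(b["image"],(480,300))])[:,:,::-1])
E
```

```text
3.4333 [ 113.99358205 1072.99507939  247.03319934] [1.368 0.897 0.823 0.349 1.003 2.551] [-0.56994245  0.51209978  0.61476321] [[ 0.958  0.205 -0.199]
 [ 0.276 -0.842  0.463]
 [-0.073 -0.499 -0.864]]
```

View pics/c.png

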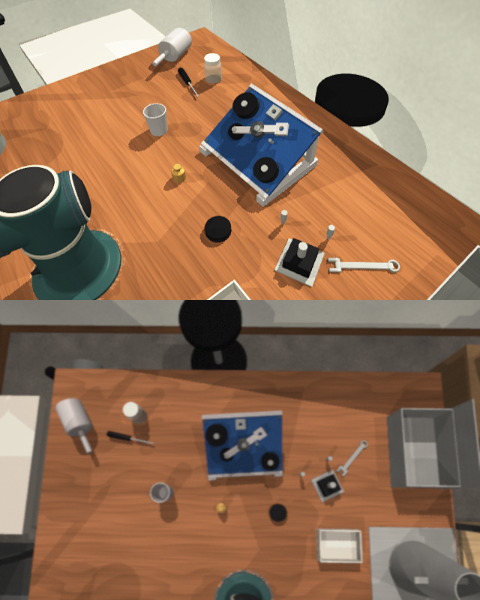

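The scene is undisturbed: the beaker, panel, pin and stand are where they were. I'll compute the return moves.

Run:
```python
from h import *
s,p,R=state()
T=frame([0,0,-1],[0,-1,0]);w=np.array([450,600,310])
goto(p,R,w,T); goto(w,T,[453,-339,200],T)
```

```text
turn [-29.54   8.24  14.82] shift before [ 187.9  439.3 -341.1] after [339.4 475.3 -59.1]
turn [0. 0. 0.] shift before [  3. 939. 110.] after [  3. 939. 110.]
```

Request:
step_arm:
  increments:
    - [60,12,27,-21,0,0,0]
    - [60,12,27,-21,0,0,0]
    - [60,12,27,-21,0,0,0]
    - [60,12,27,-21,0,0,0]
    - [60,12,27,-21,0,0,0]

```text
time: 3.95
eef_pos: [216.2, 929.9, 270.6]
orientation: [-2.596, -0.35, 0.191]
contact_force: [0.1, 0.3, 0.4]
opening: 60.1
gripper_force: 0.0
```

Good direction. I'll continue, then turn upright.

Request:
step_arm:
  increments:
    - [60,12,27,-21,0,0,0]
    - [60,12,27,-21,0,0,0]
    - [60,12,27,-21,0,0,0]
    - [60,12,27,-21,0,0,0]
    - [60,12,27,-21,0,0,0]

```text
time: 4.37
eef_pos: [323.6, 784.5, 289.3]
orientation: [-2.596, -0.35, 0.19]
contact_force: [0.7, -0.7, 1.1]
opening: 60.0
gripper_force: 0.0
```

Request:
step_arm:
  increments:
    - [60,12,27,-21,0,0,0]
    - [60,12,27,-21,0,0,0]
    - [60,12,27,-21,0,0,0]
    - [60,12,27,-21,0,0,0]
    - [60,12,27,-21,0,0,0]

```text
time: 4.78
eef_pos: [430.9, 638.8, 307.6]
orientation: [-2.597, -0.35, 0.189]
contact_force: [0.2, 0.0, -0.5]
opening: 60.3
gripper_force: 0.0
```

Request:
step_arm:
  increments:
    - [60,0,0,0,-6,1.6,3]
    - [60,0,0,0,-6,1.6,3]
    - [60,0,0,0,-6,1.6,3]
    - [60,0,0,0,-6,1.6,3]
    - [60,0,0,0,-6,1.6,3]

```text
time: 5.2
eef_pos: [430.4, 640.3, 308.9]
orientation: [3.132, -0.006, 0.004]
contact_force: [-0.3, -0.1, -0.7]
opening: 60.5
gripper_force: 0.0
```

Request:
step_arm:
  increments:
    - [60,0,35,0,0,0,0]
    - [60,0,35,0,0,0,0]
    - [60,0,35,0,0,0,0]
    - [60,0,35,0,0,0,0]
    - [60,0,35,0,0,0,0]

```text
time: 5.62
eef_pos: [429.9, 464.2, 308.7]
orientation: [3.134, 0.002, -0.002]
contact_force: [0.5, 0.0, 0.5]
opening: 60.5
gripper_force: 0.0
```

Run:
```python
from h import *
s,p,R=state();print(p,s["q"].round(3));T=frame([0,0,-1],[0,-1,0])
goto(p,R,[453,-339,200],T)
```

```text
[429.92097749 464.23620556 308.68246901] [ 0.786  0.185  1.689 -0.005  1.274  2.358]
turn [0.45 0.07 0.07] shift before [ 22.3 802.4 114.9] after [ 23.1 803.2 108.7]
```

Request:
step_arm:
  increments:
    - [60,1,40,0,0,0,0]
    - [60,1,40,0,0,0,0]
    - [60,1,40,0,0,0,0]
    - [60,1,40,0,0,0,0]
    - [60,1,40,0,0,0,0]

```text
time: 6.03
eef_pos: [435.3, 263.2, 311.4]
orientation: [3.133, 0.002, 0.0]
contact_force: [-0.0, -0.3, 0.7]
opening: 60.1
gripper_force: 0.0
```

Request:
step_arm:
  increments:
    - [60,1,40,0,0,0,0]
    - [60,1,40,0,0,0,0]
    - [60,1,40,0,0,0,0]
    - [60,1,40,0,0,0,0]
    - [60,1,40,0,0,0,0]

```text
time: 6.45
eef_pos: [440.5, 62.2, 313.7]
orientation: [3.131, 0.001, 0.002]
contact_force: [0.9, 0.3, -0.4]
opening: 60.0
gripper_force: 0.0
```

Request:
step_arm:
  increments:
    - [60,1,40,0,0,0,0]
    - [60,1,40,0,0,0,0]
    - [60,1,40,0,0,0,0]
    - [60,1,40,0,0,0,0]
    - [60,1,40,0,0,0,0]

```text
time: 6.87
eef_pos: [445.4, -139.1, 315.8]
orientation: [3.129, 0.0, 0.001]
contact_force: [1.1, 0.3, 0.8]
opening: 59.7
gripper_force: 0.0
```

Request:
step_arm:
  increments:
    - [60,1,40,0,0,0,0]
    - [60,1,40,0,0,0,0]
    - [60,1,40,0,0,0,0]
    - [60,1,40,0,0,0,0]
    - [60,1,40,0,0,0,0]

```text
time: 7.28
eef_pos: [450.0, -339.9, 317.5]
orientation: [3.128, -0.0, -0.001]
contact_force: [0.5, 0.3, 0.3]
opening: 60.2
gripper_force: 0.0
```

Request:
step_arm:
  increments:
    - [60,0,0,30,0.4,0,0]
    - [60,0,0,30,0,0,0]
    - [60,0,0,30,0,0,0]
    - [60,0,0,20,0,0,0]
    - [60,0,0,0,0,0,0]

```text
time: 7.7
eef_pos: [447.3, -336.8, 201.4]
orientation: [-3.141, 0.001, 0.014]
contact_force: [-0.1, -0.3, -0.4]
opening: 59.6
gripper_force: 0.0
```

Run:
```python
from h import *
s,p,R=state();print(s["time"],p,s["q"].round(3));T=frame([0,0,-1],[0,-1,0])
goto(p,R,[453,-339.5,108],T)
a=snap("side","side2");b=snap("top","top2")
u,v=a["image"],b["image"]
cv2.imwrite("pics/d.png",np.hstack([crop(a,340,250,130,140,3),crop(b,380,190,120,140,3)]))
```

```text
7.7 [ 447.33087353 -336.76432038  201.37961144] [-0.687  0.137  1.951 -0.006  1.06   0.887]
turn [-0.01  0.51 -0.02] shift before [ 6.5  2.7 93.3] after [ 5.7  2.7 93.4]
```

View pics/d.png

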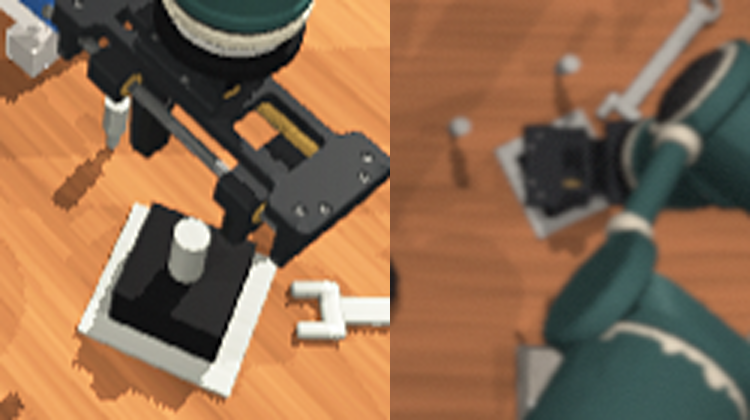

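The pin head stands free under the open fingers (side crop at 190,250) and the decoys are clear. I'll descend and grip.

Request:
step_arm:
  increments:
    - [60,6,3,0,0,0.5,0]
    - [60,0,0,20,0,0,0]
    - [60,0,0,20,0,0,0]
    - [60,0,0,18,0,0,0]
    - [60,0,0,0,0,0,0]

```text
time: 8.22
eef_pos: [453.5, -341.2, 145.9]
orientation: [3.139, -0.004, 0.006]
contact_force: [-0.2, -0.4, -0.8]
opening: 59.9
gripper_force: 0.0
```

Run:
```python
from h import *
s,p,R=state();T=frame([0,0,-1],[0,-1,0])
goto(p,R,[453,-339,108],T);print(p)
```

```text
turn [ 0.14 -0.21 -0.15] shift before [-0.6 -2.3 37.9] after [-0.5 -2.2 37.9]
[ 453.45499882 -341.20789016  145.85893741]
```

Request:
step_arm:
  increments:
    - [60,0,-2,15,0,0,0]
    - [60,0,0,14,0,0,0]
    - [60,0,0,9,0,0,0]
    - [60,0,0,0,0,0,0]
    - [60,0,0,0,0,0,0]
  force: 25

```text
time: 8.63
eef_pos: [454.1, -340.2, 109.9]
orientation: [3.137, -0.005, 0.009]
contact_force: [-0.7, 0.1, -0.1]
opening: 59.6
gripper_force: 0.0
```

Request:
step_arm:
  increments:
    - [15,0,0,0,0,0,0]
    - [15,0,0,0,0,0,0]
    - [15,0,0,0,0,0,0]
    - [15,0,0,0,0,0,0]
    - [15,0,0,0,0,0,0]
  force: 25

```text
time: 9.05
eef_pos: [453.4, -339.9, 109.1]
orientation: [3.138, -0.006, 0.008]
contact_force: [0.3, -0.3, -0.4]
opening: 28.7
gripper_force: 0.0
```

Request:
step_arm:
  increments:
    - [15,0,0,0,0,0,0]
    - [15,0,0,0,0,0,0]
    - [15,0,0,0,0,0,0]
  force: 50

```text
time: 9.3
eef_pos: [453.3, -339.7, 108.8]
orientation: [3.138, -0.006, 0.007]
contact_force: [0.2, 1.0, 1.9]
opening: 20.6
gripper_force: 50.0
```

Gripped. Lift, then compute the turn onto the panel normal.

Request:
step_arm:
  increments:
    - [15,0,0,-15,0,0,0]
    - [15,0,0,-20,0,0,0]
    - [15,0,0,-35,0,0,0]
    - [15,0,0,-40,0,0,0]
    - [15,0,0,-40,0,0,0]

```text
time: 9.72
eef_pos: [451.7, -338.5, 258.6]
orientation: [3.14, -0.005, 0.003]
contact_force: [0.8, -0.1, -1.6]
opening: 21.0
gripper_force: 50.0
```

Run:
```python
from h import *
s,p,R=state();print(p,s["opening"],s["gripper_force"])
n=np.array([-.4975,-.0336,.8668]);n/=np.linalg.norm(n);T=frame(-n,[0,-1,0])
goto(p,R,np.array([635,-54.5,157])+127*n,T)
goto(p,R,np.array([635,-54.5,157])+157*n,T)
```

```text
[ 451.66779247 -338.54665515  258.64811303] 20.963040824278213 49.99936820939183
turn [ 2.01 29.75 -0.68] shift before [ 119.2 -280.2   -8.6] after [ 108.4 -277.9   61.9]
turn [ 2.01 29.75 -0.68] shift before [ 104.3 -279.1  -34.6] after [ 108.4 -277.9   31.9]
```

Request:
step_arm:
  increments:
    - [15,0,0,-8,0.4,6,-0.1]
    - [15,0,0,0,0.4,6,-0.1]
    - [15,0,0,0,0.4,6,-0.1]
    - [15,0,0,0,0.4,6,-0.1]
    - [15,0,0,0,0.4,5.8,-0.2]

```text
time: 10.13
eef_pos: [452.3, -339.2, 267.1]
orientation: [-3.005, -0.013, -0.814]
contact_force: [-0.4, 1.2, -2.7]
opening: 21.0
gripper_force: 50.0
```

Request:
step_arm:
  increments:
    - [15,13,-35,4,0,0,0]
    - [15,13,-35,4,0,0,0]
    - [15,13,-35,4,0,0,0]
    - [15,13,-35,4,0,0,0]
    - [15,13,-35,4,0,0,0]

```text
time: 10.55
eef_pos: [515.6, -162.5, 286.2]
orientation: [-3.005, -0.01, -0.806]
contact_force: [0.4, -0.3, -1.6]
opening: 20.9
gripper_force: 50.0
```

Request:
step_arm:
  increments:
    - [15,13,-35,4,0,0,0]
    - [15,13,-35,4,0,0,0]
    - [15,13,-33,4,0,0,0]
    - [15,0,0,0,0,0,0]
    - [15,0,0,0,0,0,0]

```text
time: 10.97
eef_pos: [554.3, -58.0, 298.2]
orientation: [-3.004, -0.02, -0.805]
contact_force: [-0.3, -0.4, -0.7]
opening: 20.7
gripper_force: 50.0
```

Run:
```python
from h import *
s,p,R=state();print(s["time"],p,s["opening"],s["q"].round(2))
n=np.array([-.4975,-.0336,.8668]);n/=np.linalg.norm(n);T=frame(-n,[0,-1,0])
goto(p,R,np.array([635,-54.5,157])+127*n,T)
a=snap("side","side3");b=snap("top","top3")
tip=p+R.apply([0,0,102]);print("tip",tip,proj(a,tip),proj(b,tip))
cv2.imwrite("pics/e.png",np.hstack([crop(a,330,90,110,120,4),crop(b,300,130,90,120,4)]))
```

```text
10.9667 [554.29560135 -58.03154775 298.21237683] 20.731105759237135 [-0.22 -0.2   2.16  0.22  0.69  1.2 ]
turn [ 0.01 -0.14  0.26] shift before [-0.4  1.9 35.7] after [-0.3  1.9 35.7]
tip [605.25987587 -54.62809505 209.92274418] [365.95507757 158.19166381] [347.65958602 184.4546595 ]
```

View pics/e.png

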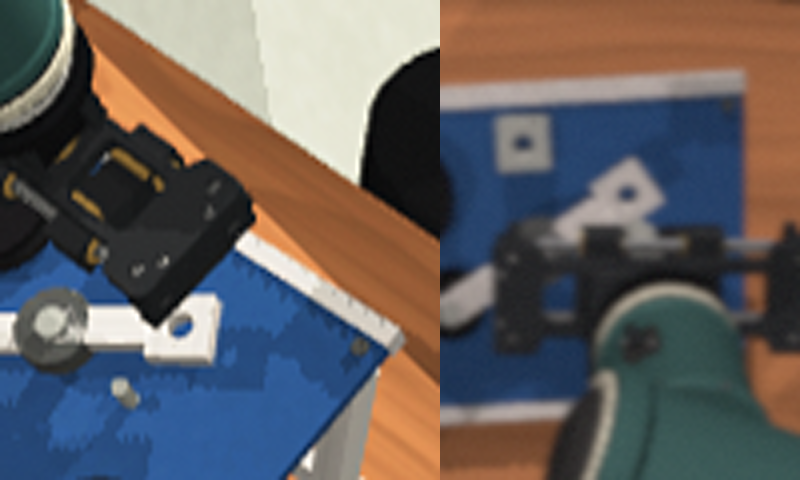

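The gripper hides the pin tip in the side view. The top view shows the pin pale at crop (635,235), pointing towards the lug hole at (627,192), which matches the computed tip. I'll move closer and check.

Request:
step_arm:
  increments:
    - [15,0,2,15,0,0,0]
    - [15,0,0,15,0,0,0]
    - [15,0,0,13,0,0,0]
    - [15,0,0,8,0,0,0]
    - [15,0,0,0,0,0,0]

```text
time: 11.48
eef_pos: [578.7, -62.3, 251.5]
orientation: [-3.007, -0.008, -0.8]
contact_force: [-0.6, 0.5, -1.6]
opening: 20.6
gripper_force: 50.0
```

Run:
```python
from h import *
s,p,R=state();print(s["time"],p,s["contact_force"])
n=np.array([-.4975,-.0336,.8668]);n/=np.linalg.norm(n);T=frame(-n,[0,-1,0])
goto(p,R,np.array([635,-54.5,157])+102*n,T)
a=snap("side","side4");b=snap("top","top4")
tip=p+R.apply([0,0,102]);print("tip",tip,proj(a,tip),proj(b,tip))
cv2.imwrite("pics/f.png",np.hstack([crop(a,345,140,60,60,6),crop(b,325,155,45,60,6)]))
```

```text
11.4833 [578.71879868 -62.28883793 251.54334849] [-0.62564838  0.49330986 -1.56681292]
turn [ 0.17  0.06 -0.16] shift before [ 1.7 -4.1  8.2] after [ 1.8 -4.1  8.2]
tip [629.38068607 -59.17161238 163.0693067 ] [374.61540155 171.14062156] [348.4837541  179.26328818]
```

View pics/f.png

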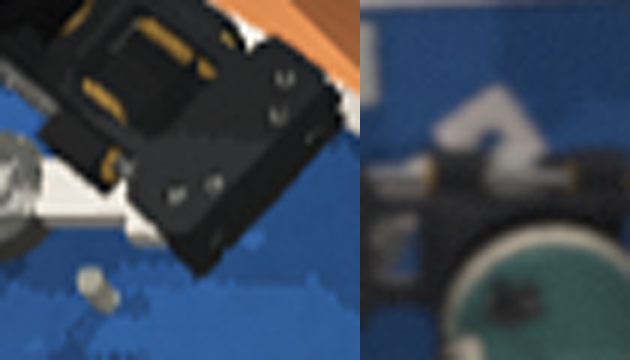

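In the top crop the hole is still partly visible at (490,135) and the pin lies a little to its right at (515,160), which matches the computed 4 mm offset. I'll correct that and lower into the hole.

Request:
step_arm:
  increments:
    - [15,1.8,-4,0,0,0,0]
    - [15,0,0,0,0,0,0]
    - [15,0,0,0,0,0,0]

```text
time: 11.83
eef_pos: [581.7, -56.8, 256.6]
orientation: [-3.005, -0.013, -0.809]
contact_force: [-0.1, 0.1, -2.3]
opening: 20.6
gripper_force: 50.0
```

```bash
cat >> h.py <<'E'
n=np.array([-.4975,-.0336,.8668]);n/=np.linalg.norm(n);T=frame(-n,[0,-1,0])
LUG=np.array([635,-54.5,157]);LOCK=np.array([670,18.5,155.])+22*n
E
python3 - <<'E'
from h import *
s,p,R=state();print(p);goto(p,R,LUG+102*n,T)
E
```

```text
[581.73707327 -56.76008814 256.59793052]
turn [ 0.16 -0.3   0.02] shift before [-3.4  1.5 10.9] after [-3.4  1.5 10.9]
```

Request:
step_arm:
  increments:
    - [15,0,0,0,0,0,0]
    - [15,0,0,0,0,0,0]

```text
time: 12.0
eef_pos: [581.5, -56.7, 255.9]
orientation: [-3.005, -0.013, -0.808]
contact_force: [-0.2, -0.6, -1.3]
opening: 20.7
gripper_force: 50.0
```

Run:
```python
from h import *
s,p,R=state();print(p,s["qd"].round(3));goto(p,R,LUG+102*n,T)
```

```text
[581.45060608 -56.66406154 255.94497948] [-0.001  0.002  0.003  0.    -0.002  0.   ]
turn [ 0.14 -0.25  0.02] shift before [-2.9  1.6 10.5] after [-2.8  1.6 10.5]
```

Request:
step_arm:
  increments:
    - [15,-2.5,1.5,0,0,-0.2,0]
    - [15,0,0,0,0,0,0]
    - [15,0,0,0,0,0,0]
    - [15,0,0,0,0,0,0]

```text
time: 12.33
eef_pos: [579.2, -58.3, 254.1]
orientation: [-3.007, -0.012, -0.801]
contact_force: [0.0, -0.9, -1.4]
opening: 20.8
gripper_force: 50.0
```

Run:
```python
from h import *
s,p,R=state();print(p,s["qd"].round(3));goto(p,R,LUG+102*n,T)
b=snap("top","top5");cv2.imwrite("pics/g.png",crop(b,325,155,45,60,8))
```

```text
[579.1687343  -58.30306407 254.06422734] [ 0.001  0.001 -0.001  0.     0.     0.   ]
turn [ 0.14  0.   -0.01] shift before [ 0.1 -0.1 10. ] after [ 0.1 -0.  10. ]
```

View pics/g.png

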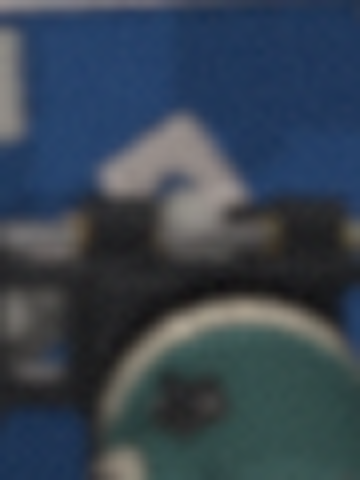

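The hole shows dark at crop (172,185), directly ahead of the pin at (190,215). That fits the view along the tilted axis, so I'll insert slowly.

Request:
step_arm:
  increments:
    - [15,0,0,5,0,0,0]
    - [15,0,0,5,0,0,0]
    - [15,0,0,4,0,0,0]
    - [15,0,0,0,0,0,0]

```text
time: 12.72
eef_pos: [586.0, -57.7, 240.4]
orientation: [-3.007, -0.012, -0.798]
contact_force: [-1.0, -0.6, -1.7]
opening: 20.7
gripper_force: 50.0
```

Run:
```python
from h import *
s,p,R=state();print(p,T.inv().apply(s["contact_force"]),s["wrist_torque"]);goto(p,R,LUG+85*n,T)
```

```text
[585.95192386 -57.69411932 240.43546658] [-1.71788556  0.59733226  0.96655503] [-0.02472226  0.48491872 -0.00640656]
turn [ 0.12  0.12 -0.01] shift before [ 1.   0.  11.8] after [ 1.   0.1 11.8]
```

Request:
step_arm:
  increments:
    - [15,1,0,4,0,0,0]
    - [15,0,0,4,0,0,0]
    - [15,0,0,4,0,0,0]
    - [15,0,0,0,0,0,0]
    - [15,0,0,0,0,0,0]

```text
time: 13.13
eef_pos: [592.7, -57.2, 231.1]
orientation: [-3.007, -0.012, -0.799]
contact_force: [-1.1, 1.9, -3.3]
opening: 20.6
gripper_force: 50.0
```

Run:
```python
from h import *
s,p,R=state();print(p,T.inv().apply(s["contact_force"]),s["wrist_torque"]);goto(p,R,LUG+85*n,T)
d=LOCK-LUG;L=np.linalg.norm(d);r=L/2/np.sin(.55);print("chord",L,"r",r)
d/=L;piv=(LOCK+LUG)/2+np.cross(n,d)*r*np.cos(.55);print("pivot",piv)
prev=LUG
for a in np.linspace(0,1.1,10)[1:]:
    q=piv+Ro.from_rotvec(n*a).apply(LUG-piv);print(round(a,2),T.inv().apply(q-prev).round(2));prev=q
```

```text
[592.68508164 -57.19485186 231.10881142] [-2.59977532 -1.8265502   2.32099437] [0.27807076 0.80138193 0.19272067]
turn [ 0.11  0.1  -0.01] shift before [-0.2  0.2  0.4] after [-0.2  0.2  0.4]
chord 78.04894416072831 r 74.66123126865459
pivot [595.4784453    5.56048989 136.87596328]
0.12 [ 7.   -5.85 -0.  ]
0.24 [ 6.23 -6.66  0.  ]
0.37 [ 5.37 -7.37  0.  ]
0.49 [ 4.44 -7.97 -0.  ]
0.61 [ 3.43 -8.45  0.  ]
0.73 [ 2.37 -8.8   0.  ]
0.86 [ 1.28 -9.03  0.  ]
0.98 [ 0.17 -9.12 -0.  ]
1.1 [-0.94 -9.07  0.  ]
```

The pin is through the lug, with about 17 mm below the outer face. I'll swing along the arc in two rows per segment.

Request:
step_arm:
  increments:
    - [15,3.6,-2.8,0,0,0,0]
    - [15,3.4,-3.0,0,0,0,0]
    - [15,3.2,-3.2,0,0,0,0]
    - [15,3.0,-3.4,0,0,0,0]
    - [15,0,0,0,0,0,0]

```text
time: 13.55
eef_pos: [604.1, -44.3, 238.5]
orientation: [-3.007, -0.014, -0.799]
contact_force: [-4.3, 0.3, -5.2]
opening: 20.8
gripper_force: 50.0
```

```bash
cat >> h.py <<'E'
PIV=np.array([595.48,5.56,136.88])
def arc(a,h=85): return PIV+Ro.from_rotvec(n*a).apply(LUG-PIV)+h*n
E
python3 - <<'E'
from h import *
s,p,R=state();print(p,T.inv().apply(s["contact_force"]),s["wrist_torque"]);
for a in(.244,.489,.733):goto(p,R,arc(a),T)
E
```

```text
[604.05419508 -44.29276075 238.51964894] [-6.35628864 -0.21572301  2.36744372] [0.03231307 1.49676432 0.0866589 ]
turn [0.1  0.1  0.03] shift before [-0.5  0.6  0.7] after [-0.5  0.6  0.7]
turn [0.1  0.1  0.03] shift before [  9.3 -14.8   0.7] after [  9.3 -14.8   0.7]
turn [0.1  0.1  0.03] shift before [ 15.1 -32.    0.6] after [ 15.1 -32.    0.7]
```

Request:
step_arm:
  increments:
    - [15,2.5,-3.5,0.3,0,0,0]
    - [15,2.4,-3.7,0.2,0,0,0]
    - [15,2.2,-3.8,0,0,0,0]
    - [15,2.1,-3.9,0,0,0,0]
    - [15,0,0,0,0,0,0]

```text
time: 13.97
eef_pos: [612.1, -29.8, 243.3]
orientation: [-3.007, -0.014, -0.8]
contact_force: [-5.0, -1.6, -3.0]
opening: 21.0
gripper_force: 50.0
```

Request:
step_arm:
  increments:
    - [15,1.7,-4.2,0,0,0,0]
    - [15,1.6,-4.3,0,0,0,0]
    - [15,1.3,-4.4,0,0,0,0]
    - [15,1.1,-4.4,0,0,0,0]
    - [15,0,0,0,0,0,0]

```text
time: 14.38
eef_pos: [616.9, -13.0, 246.7]
orientation: [-3.007, -0.013, -0.801]
contact_force: [-4.7, -2.5, -4.7]
opening: 20.5
gripper_force: 50.0
```

Run:
```python
from h import *
s,p,R=state();print(p,T.inv().apply(s["contact_force"]),s["wrist_torque"]);
for a in(.733,.977,1.1):goto(p,R,arc(a),T)
```

```text
[616.87943454 -12.98806496 246.74012777] [-6.43391793  2.601549    1.59325646] [-0.58672517  1.48885413 -0.30577838]
turn [0.17 0.01 0.04] shift before [-0.1 -0.7  0.4] after [-0.1 -0.7  0.4]
turn [0.17 0.01 0.04] shift before [  1.4 -18.8   0.4] after [  1.3 -18.8   0.4]
turn [0.17 0.01 0.04] shift before [  0.4 -27.9   0.3] after [  0.4 -27.9   0.4]
```

Request:
step_arm:
  increments:
    - [15,0.6,-4.6,0,0,0,0]
    - [15,0.5,-4.7,0,0,0,0]
    - [15,0.2,-4.7,0,0,0,0]
    - [15,0,-4.7,0,0,0,0]
    - [15,-0.3,-4.7,0,0,0,0]

```text
time: 14.8
eef_pos: [617.7, 9.4, 248.2]
orientation: [-3.008, -0.012, -0.803]
contact_force: [-3.4, -6.3, -3.8]
opening: 20.7
gripper_force: 50.0
```

Request:
step_arm:
  increments:
    - [15,-0.5,-4.6,0,0,0,0]
    - [15,0,0,0,0,0,0]
    - [15,0,0,0,0,0,0]

```text
time: 15.05
eef_pos: [617.3, 14.1, 248.2]
orientation: [-3.008, -0.013, -0.804]
contact_force: [-2.8, -6.4, -3.9]
opening: 21.0
gripper_force: 50.0
```

Run:
```python
from h import *
s,p,R=state();print(p,T.inv().apply(s["contact_force"]),s["wrist_torque"],s["qd"].round(3));
goto(p,R,arc(1.1),T)
a=snap("side","side6");b=snap("top","top6")
cv2.imwrite("pics/i.png",np.hstack([crop(a,320,115,80,80,5),crop(b,295,145,70,80,5)]))
```

```text
[617.31387608  14.1228681  248.22730734] [-4.36449909  6.42591534  1.82751638] [-1.09224621  1.20421779 -0.54354446] [-0.005 -0.    -0.001 -0.001  0.    -0.002]
turn [ 0.23 -0.07  0.05] shift before [-0.7 -0.8  0.6] after [-0.7 -0.8  0.6]
```

View pics/i.png

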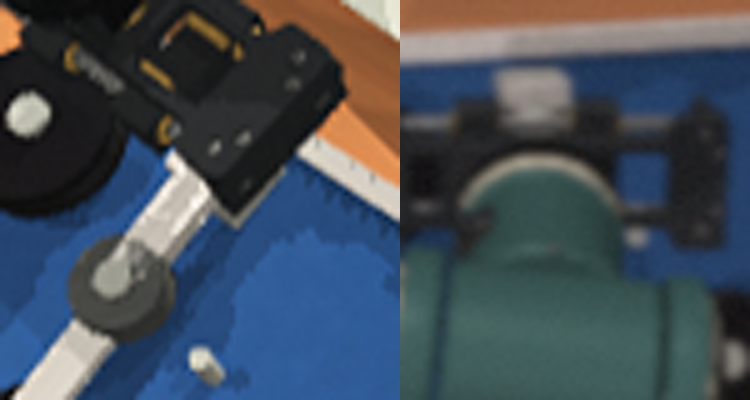

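The tensioner has followed and the lug now lies over the block (top crop 535,95). I'll trim by -0.7/-1.2 mm and push in gradually.

Request:
step_arm:
  increments:
    - [15,-0.7,-1.2,0,0,0,0]
    - [15,0,0,0,0,0,0]
    - [15,0,0,3,0,0,0]
    - [15,0,0,3,0,0,0]
    - [15,0,0,0,0,0,0]

```text
time: 15.57
eef_pos: [620.3, 15.1, 243.4]
orientation: [-3.007, -0.012, -0.807]
contact_force: [-3.1, -5.9, -3.2]
opening: 20.8
gripper_force: 50.0
```

Run:
```python
from h import *
s,p,R=state();print(p,T.inv().apply(s["contact_force"]),s["wrist_torque"]);goto(p,R,arc(1.1,69),T)
```

```text
[620.33788937  15.11451267 243.44387224] [-4.24858094  5.92195746  0.99692778] [-1.02470386  1.13094094 -0.5950976 ]
turn [ 0.25 -0.17  0.01] shift before [-1.  -0.  10.9] after [-1.   0.  10.9]
```

Request:
step_arm:
  increments:
    - [15,-0.6,0,2,0,0,0]
    - [15,0,0,2,0,0,0]
    - [15,0,0,0,0,0,0]

```text
time: 15.82
eef_pos: [622.0, 15.2, 240.0]
orientation: [-3.007, -0.012, -0.808]
contact_force: [-3.2, -6.0, -2.6]
opening: 20.4
gripper_force: 50.0
```

Run:
```python
from h import *
s,p,R=state();print(p,T.inv().apply(s["contact_force"]),s["wrist_torque"]);goto(p,R,arc(1.1,69),T)
```

```text
[622.00386616  15.21166077 240.03341822] [-4.02762504  6.02527894  0.46818397] [-1.00772858  1.08255451 -0.60445375]
turn [ 0.25 -0.21  0.01] shift before [-0.7 -0.   7.1] after [-0.7 -0.   7.1]
```

Request:
step_arm:
  increments:
    - [15,-0.4,0,2,0,0,0]
    - [15,0,0,2,0,0,0]
    - [15,0,0,0,0,0,0]

```text
time: 16.07
eef_pos: [623.7, 15.8, 236.5]
orientation: [-3.006, -0.012, -0.807]
contact_force: [-3.4, -3.4, -1.2]
opening: 20.8
gripper_force: 50.0
```

Run:
```python
from h import *
s,p,R=state();print(p,T.inv().apply(s["contact_force"]),s["wrist_torque"]);goto(p,R,arc(1.1,69),T)
```

```text
[623.6714965   15.82570872 236.54562935] [-3.554139    3.36223025 -0.74025443] [-0.56793299  1.01538964 -0.32654812]
turn [ 0.2  -0.22 -0.02] shift before [-0.4  0.5  3.2] after [-0.4  0.5  3.2]
```

Lateral load is shifting to the block, so the nose is in the locking hole. I'll push home.

Request:
step_arm:
  increments:
    - [15,0,0,1.5,0,0,0]
    - [15,0,0,1.5,0,0,0]
    - [15,0,0,0,0,0,0]

```text
time: 16.32
eef_pos: [624.8, 16.1, 234.6]
orientation: [-3.006, -0.012, -0.807]
contact_force: [-10.2, -3.8, 4.7]
opening: 20.7
gripper_force: 50.0
```

Run:
```python
from h import *
s,p,R=state();print(p,T.inv().apply(s["contact_force"]),s["wrist_torque"]);goto(p,R,arc(1.1,69),T)
```

```text
[624.82504077  16.05243566 234.60274353] [-6.55569249  3.52338029 -9.25294362] [-0.59956856  1.41707785 -0.25646885]
turn [ 0.19 -0.19  0.  ] shift before [-0.4  0.6  1. ] after [-0.4  0.6  1. ]
```

Request:
step_arm:
  increments:
    - [15,-0.6,0.4,0,0,0,0]
    - [15,0,0,1,0,0,0]
    - [15,0,0,0,0,0,0]

```text
time: 16.57
eef_pos: [624.9, 15.9, 234.5]
orientation: [-3.005, -0.012, -0.808]
contact_force: [-14.3, -2.7, 10.3]
opening: 20.8
gripper_force: 50.0
```

Run:
```python
from h import *
s,p,R=state();print(p,T.inv().apply(s["contact_force"]),s["wrist_torque"]);goto(p,R,arc(1.1,69),T)
```

```text
[624.88404644  15.88852842 234.51976801] [ -7.28960112   2.14415088 -16.13972393] [-0.40240651  1.75347941 -0.14938457]
turn [ 0.17 -0.24 -0.  ] shift before [-0.5  0.5  0.9] after [-0.5  0.5  0.9]
```

Request:
step_arm:
  increments:
    - [15,-1.0,0,0,0,0,0]
    - [15,0,0,0.5,0,0,0]
    - [15,0,0,0,0,0,0]

```text
time: 16.82
eef_pos: [624.8, 15.9, 234.4]
orientation: [-3.005, -0.012, -0.811]
contact_force: [-15.6, -3.3, 11.6]
opening: 20.6
gripper_force: 50.0
```

Run:
```python
from h import *
s,p,R=state();print(p,T.inv().apply(s["contact_force"]),s["wrist_torque"]);goto(p,R,arc(1.1,69),T)
```

```text
[624.78592769  15.89085287 234.41003242] [ -7.77718931   2.6810188  -17.93016414] [-0.33963968  1.57331333 -0.1544673 ]
turn [ 0.17 -0.34  0.  ] shift before [-0.3  0.5  0.8] after [-0.3  0.5  0.8]
```

The pin no longer advances and axial force builds, so it's probably seated. Before releasing I'll ease the preload and check that the block holds it by nudging 2 mm along the spring's pull.

Request:
step_arm:
  increments:
    - [15,0,0,-1,0,0,0]
    - [15,0,1,0,0,0,0]
    - [15,0,1,0,0,0,0]
    - [15,0,0,0,0,0,0]

```text
time: 17.15
eef_pos: [624.6, 15.3, 234.5]
orientation: [-3.002, -0.011, -0.81]
contact_force: [-8.2, 4.5, 6.9]
opening: 20.8
gripper_force: 50.1
```

Run:
```python
from h import *
s,p,R=state();print(p,T.inv().apply(s["contact_force"]),s["wrist_torque"]);goto(p,R,arc(1.1,69),T)
```

```text
[624.63671075  15.25353908 234.46342287] [-3.6885058  -4.78540982 -9.89542165] [0.74166699 1.05997765 0.41725657]
turn [ 0.05 -0.35 -0.06] shift before [-0.2 -0.2  1. ] after [-0.2 -0.2  1. ]
```

The lateral force reversed, so the block holds the pin. I'll release gently with partial opening.

Request:
step_arm:
  increments:
    - [15,0,-0.8,-0.3,0,0,0]
    - [15,0,0,0,0,0,0]
  force: 10

```text
time: 17.32
eef_pos: [624.8, 15.3, 234.4]
orientation: [-3.004, -0.012, -0.812]
contact_force: [-4.4, -0.4, 5.2]
opening: 22.0
gripper_force: 10.0
```

Request:
step_arm:
  increments:
    - [34,0,0,0,0,0,0]
    - [34,0,0,0,0,0,0]
    - [34,0,0,0,0,0,0]
    - [34,0,0,0,0,0,0]
    - [34,0,0,0,0,0,0]

```text
time: 17.73
eef_pos: [622.7, 15.2, 231.0]
orientation: [-3.007, -0.012, -0.801]
contact_force: [0.5, 0.2, -0.6]
opening: 34.1
gripper_force: 0.0
```

Run:
```python
from h import *
s,p,R=state();print(p,T.inv().apply(s["contact_force"]),s["opening"]);goto(p,R,arc(1.1,69),T)
for nm in("side","top"):
    c=snap(nm,nm+"7");P=cloud(c);H=(P-np.array([597,-8,96.2]))@n
    m=(H>33)&(H<39)&(np.hypot(P[...,0]-LOCK[0],P[...,1]-LOCK[1])<35);print(nm,m.sum(),P[m].mean(0).round(1),H[m].mean())
```

```text
[622.73092428  15.18847305 231.00615201] [ 0.11135463 -0.15606891  0.75733581] 34.09635702195349
turn [ 0.14  0.   -0.01] shift before [ 3.2 -0.3 -1.1] after [ 3.2 -0.3 -1.1]
side 52 [632.2   9.6 158.5] 35.91156102045217
top 53 [668.2  15.6 179.3] 35.85391523223169
```

Released and the lug stayed. I'll withdraw along the axis.

Request:
step_arm:
  increments:
    - [40,0,0,-6,0,0,0]
    - [40,0,0,-12,0,0,0]
    - [40,0,0,-20,0,0,0]
    - [40,0,0,-30,0,0,0]
    - [40,0,0,-35,0,0,0]

```text
time: 18.25
eef_pos: [569.9, 12.0, 320.3]
orientation: [-3.008, -0.012, -0.797]
contact_force: [0.1, 0.3, -0.5]
opening: 40.1
gripper_force: 0.0
```

Request:
step_arm:
  increments:
    - [40,0,35,-30,0,0,0]
    - [40,0,38,0,0,0,0]
    - [40,0,38,0,0,0,0]
    - [40,0,38,0,0,0,0]
    - [40,0,38,0,0,0,0]

```text
time: 18.67
eef_pos: [560.2, -173.7, 341.3]
orientation: [-3.006, -0.014, -0.807]
contact_force: [0.3, 1.1, -0.5]
opening: 40.4
gripper_force: 0.0
```

Request:
step_arm:
  increments:
    - [40,0,30,0,0,0,0]
    - [40,0,0,0,0,0,0]
    - [40,0,0,0,0,0,0]

```text
time: 18.92
eef_pos: [560.7, -204.0, 339.1]
orientation: [-3.007, -0.008, -0.803]
contact_force: [0.1, 0.6, 0.4]
opening: 39.5
gripper_force: 0.0
```

Run:
```python
from h import *
s,p,R=state();print(s["time"],p,s["contact_force"])
for nm in("side","top"):
    c=snap(nm,nm+"8");P=cloud(c);H=(P-np.array([597,-8,96.2]))@n
    near=np.hypot(P[...,0]-LOCK[0],P[...,1]-LOCK[1])<35
    m=(H>33)&(H<39)&near;print(nm,"lug",m.sum(),P[m].mean(0).round(1))
    m=(H>65)&(H<95)&(np.hypot(P[...,0]-LOCK[0]+20,P[...,1]-LOCK[1])<35);print("head",m.sum(),P[m].mean(0).round(1),np.percentile(H[m],[50,90,98]) if m.any() else "")
    if m.any():
        top=m&(H>np.percentile(H[m],98)-4);print(" headtop",top.sum(),P[top].mean(0).round(1),H[top].mean(),"expect",(LOCK+40*n).round(1),"H 76")
    b=cloud(load(nm+"0"));k=(np.hypot(b[...,0]-455,b[...,1]-262)<70)&(b[...,2]>80)&(b[...,2]<100);k2=(np.hypot(P[...,0]-455,P[...,1]-262)<70)&(P[...,2]>80)&(P[...,2]<100)
    print("beaker",b[k].mean(0).round(1),P[k2].mean(0).round(1) if k2.any() else None)
```

```text
18.9167 [ 560.73809338 -203.95533022  339.11585396] [0.06940284 0.60616909 0.37707242]
side lug 147 [644.5   9.4 165.4]
head 26 [633.   10.5 204.2] [75.69256653 79.22221755 80.4761778 ]
 headtop 11 [631.5  13.2 207.2] 78.324991947035 expect [639.2  16.4 208.7] H 76
beaker [423.5 297.8  85.7] [424.4 297.9  86.3]
top lug 128 [653.   12.4 170.8]
head 60 [640.2  12.1 208.9] [76.44684193 78.68620967 79.56817283]
 headtop 38 [638.7  12.  210.2] 77.43651497562578 expect [639.2  16.4 208.7] H 76
beaker [428.  298.8  87.8] [427.7 298.9  88.6]
```

The lug sits over the block and the pin head top is at 76–77 mm off the face (76 expected when home), leaning slightly within its clearance. The beaker hasn't moved. Handing in.

```bash
python3 -c "
from rig import ticket; print(ticket.close_job())"
```

```text
the job is handed in; nothing more can be done
None
```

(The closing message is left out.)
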